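# Cover the open watch work with its glass dust covers

### The job

The bench is being left for the day: put each of the four pieces of open watch work on the green mat under the glass dust cover that fits it - the small movement under the small cover, the clamped wrist-watch movement under the medium one, the tray of wheels under the large one, and the balance stand under the tall one. Keep each cover upright and set it down gently, its rim flat on the mat all round the work, without knocking the glass against the work or shifting the work. The finished watch on its cushion needs no cover: leave it where it is.

Things in the scene. Friction and masses are not known exactly. Their poses are not given: they have to be found in the camera images.
- cover_small: Small low glass dust cover: clear glass, open below, 60 mm across, wall 3 mm, crown 46 mm above the rim, free height inside 32 mm, about 90 g. Brass knob on top: upright cylinder 16 mm across, from 49 to 68 mm above the rim, on a thin neck. Origin: centre of the rim's circle; z up; round, yaw means nothing. Starts upright on the green mat (mat top at z = 3 mm), over nothing.
- cover_medium: Medium low glass dust cover: clear glass, open below, 88 mm across, wall 3 mm, crown 52 mm above the rim, free height inside 35 mm, about 130 g. Brass knob on top: upright cylinder 16 mm across, from 55 to 74 mm above the rim, on a thin neck. Origin: centre of the rim's circle; z up; round, yaw means nothing. Starts upright on the green mat (mat top at z = 3 mm), over nothing.
- cover_large: Large low glass dust cover, the widest: clear glass, open below, 114 mm across, wall 3 mm, crown 58 mm above the rim, free height inside 37 mm, about 190 g. Brass knob on top: upright cylinder 16 mm across, from 61 to 80 mm above the rim, on a thin neck. Origin: centre of the rim's circle; z up; round, yaw means nothing. Starts upright on the green mat (mat top at z = 3 mm), over nothing.
- cover_tall: Tall narrow glass dust cover, the highest: clear glass, open below, 70 mm across, wall 3 mm, crown 88 mm above the rim, free height inside 72 mm, about 140 g. Brass knob on top: upright cylinder 16 mm across, from 91 to 110 mm above the rim, on a thin neck. Origin: centre of the rim's circle; z up; round, yaw means nothing. Starts upright on the green mat (mat top at z = 3 mm), over nothing.
- work_small: Small ladies' watch movement (19 mm across, gilt and steel) on a small round grey holder: 34 mm across the foot, 20 mm high in all. Loose; origin at the centre of its underside, z up. Starts uncovered on the mat, at least 30 mm clear of other things.
- work_medium: Wrist-watch movement (26 mm across) clamped on a rectangular steel holder with two jaws and a black screw knob at each end: 58 mm long over the knobs (along its x), 32 mm wide, 27 mm high in all. Loose; origin at the centre of its underside, z up. Starts uncovered on the mat, at least 30 mm clear of other things.
- work_large: Round ivory parts tray divided in three, with the loose wheels, bridges and barrel of a dismantled pocket watch: 86 mm across, 12 mm high. Loose; origin at the centre of its underside, z up. Starts uncovered on the mat, at least 30 mm clear of other things.
- work_tall: Balance stand: brass foot 34 mm across with a thin steel post and curved arm, 64 mm high in all, from which a small gilt balance wheel hangs; post and arm lie within the outline of the foot. Loose; origin at the centre of its underside, z up. Starts uncovered on the mat, at least 30 mm clear of other things.
- watch: Finished steel wrist-watch head, 41 mm across with an ivory dial, lying on a round black leather cushion 68 mm across, 27 mm high in all, on the bare bench beside the mat. It is cased and needs no cover. Loose; origin at the centre of the cushion's underside.
Things that resemble listed ones, but are neither listed nor needed, are in the scene too. What is shaped like the cover_large but pink or purple is not meant. Leave any brown look-alike of the cover_tall alone.

How it is judged:
By the outcome, as a careful person would: the job done as asked, in the order asked, and still so for the second after the job is handed in, with the robot touching nothing.
It also fails if it takes over 104 s, if anything falls off the work surface, if the arm or the gripper's body presses on something with over 40 N, if the wrist force passes 120 N, or if a joint passes its speed limit or range.

### The arm

A 7-joint arm with a two-finger parallel gripper is mounted at the origin on the work surface. World frame = base frame: x ahead of the robot, y to its left, z up, the work surface at z = 0. Lengths are in mm, angles in rad, forces in N, time in s.
With the tool pointing down it reaches from about 350 to 775 mm from the base axis. Payload 3.1 kg.
Tool frame: the origin (TCP) lies between the finger pads; the fingertips stand 8 mm ahead of it and the grasp point (between the pads) lies 11 mm behind it; z points along the fingers, y is the line along which they close (so a half turn about z gives the same grasp; the last joint's range is limited). The gripper opens to 85 mm and grips with 20 to 120 N. Pads are 22 mm wide; open, the fingers measure 114 mm over their backs; the gripper's body (76 mm by 85 mm) begins 54 mm behind the grasp point. The pads swing forward as they close: fully open they stand 13 mm farther back than shut.
Start: joints at [-1.328, 0.311, 0.014, 1.512, -0.004, 1.319, -0.027], TCP at [154.503, 527.869, 239.304] pointing down, gripper open.
Joint ranges: [-2.7, 2.7], [-0.3, 1.91], [-1.27, 1.3], [0.12, 2.57], [-1.44, 4.58], [0.2, 2.03], [-3.05, 3.05]. Speed limits (rad/s): [2.79, 2.79, 3.14, 3.14, 3.14, 3.14, 3.14].

### API

Orientations are given as a rotation vector (axis times angle).
In Python, from cell import robot, snapshot gives the robot as it stands.
- The arm moves only by the shell command python3 -m crank 'ROWS' [FORCE]. ROWS is JSON, a list of rows, each a list of 7 numbers: the shift along the tool's x, y, z in m, then the turn, a rotation vector about the tool's x, y, z in degrees, then the opening, from -1 (shut) to 1 (fully open). In form: [[tx, ty, tz, wx, wy, wz, fingers], ...]. A call has 1 to 12 rows; each row shifts and turns the commanded pose from where the row before left it, along the tool's axes as they then stand; what a row does not reach is not made up. A row lasts 1/10 s, in which the tool goes at most 50 mm and 8.59 degrees, less where a joint would pass 70% of its speed; a pose out of reach is approached as far as the arm can. A call with a gripper value outside its range is refused whole. The fingers move at their own pace and stop on an object; FORCE is the grip in N (left out, the last holds). Time passes only in rows, so rows that do not move let the fingers close. It gives the time, the measured TCP pose, the force, the opening and the grip force at its end, in the units of the state.
- robot.state(): the state, without advancing time (a new reading comes with each control period).
- snapshot(name): name is "scene" or "top" or "wrist"; returns a dict with "img" (400x640x3 uint8, blue, green, red), "fx", "fy", "cx", "cy" (pixels), "T" (4x4, takes a point from camera to world coordinates). Camera axes: x right, y up, looking along -z (the intrinsics and any distortion apply to the point x, -y, -z); pixel columns grow to the right and rows downward; lengths in mm; the calibration is good to about 2 mm. A picture is of the moment at which its call begins. There is no depth.
- robot.job_done(): hands the job in; it is judged then, once.
The state is a dict: "time_s": time; "qpos": joint angles; "qvel": joint speeds; "effort": joint torques, N m; "position": TCP position; "eef_rot": TCP orientation; "ft_force": force on the tool from outside, world axes, zero at the start; "wrist_torque": the same for the moment, N m; "grip_width": finger opening in mm; "grip_force": force on a finger pad.
Only numpy, scipy, OpenCV 4.12 (cv2) and the standard library are available. Lean on these libraries where they do the work, as an engineer would, in place of code of your own. Each camera call takes 0.05 s, during which the arm holds its last target. There are 200 camera calls.

## Working session

There is one attempt and no reset: what is moved stays moved. The work goes in short steps, Python scripts to look and compute and a shell command to move; the robot and the scene stay as the last step left them, time stands still between calls to the robot, and variables do not carry over. Pictures are saved under pics/ and viewed, at most 14 in all, crops included, and the job is handed in when it is done.

```bash
ls; mkdir -p pics; python3 - <<'E'
from cell import robot, snapshot
import cv2, numpy as np
np.set_printoptions(precision=3,suppress=True)
for n in ("top","scene"):
    s=snapshot(n); cv2.imwrite(f"pics/{n}0.png",s["img"]); print(n,s["fx"],s["fy"],s["cx"],s["cy"],[k for k in s]); print(s["T"])
print(robot.state())
E
```

```text
pics
top 402.1895975167514 402.1895975167514 324.89011076300807 199.20610044171684 ['img', 'fx', 'fy', 'cx', 'cy', 'T']
[[   0.022    0.982   -0.189  350.813]
 [  -1.       0.026    0.017    3.369]
 [   0.022    0.188    0.982 1015.388]
 [   0.       0.       0.       1.   ]]
scene 517.8036320183032 517.8036320183032 326.83999105479575 200.91146493359685 ['img', 'fx', 'fy', 'cx', 'cy', 'T']
[[  -0.364   -0.771    0.522 1239.305]
 [   0.932   -0.296    0.211  288.818]
 [  -0.008    0.563    0.826 1154.421]
 [   0.       0.       0.       1.   ]]
{'time_s': 0.1, 'qpos': array([-1.328,  0.312,  0.014,  1.513, -0.004,  1.319, -0.027]), 'qvel': array([ 0.001, -0.002, -0.   , -0.004, -0.001,  0.002, -0.001]), 'effort': array([  0.001, -38.085,   0.147, -23.124,   0.012,   0.008,  -0.   ]), 'position': array([154.326, 527.251, 238.329]), 'eef_rot': array([-0.446, -3.11 ,  0.003]), 'ft_force': array([-0.079,  0.552,  0.092]), 'wrist_torque': array([-0.02 ,  0.017,  0.016]), 'grip_force': 0.0, 'grip_width': 84.97055519664637}
```

View pics/top0.png

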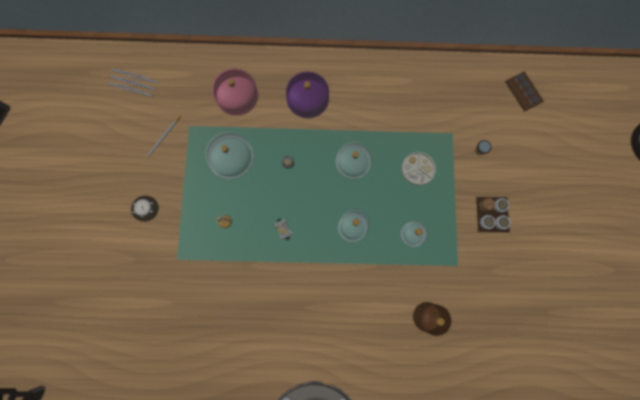

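View pics/scene0.png

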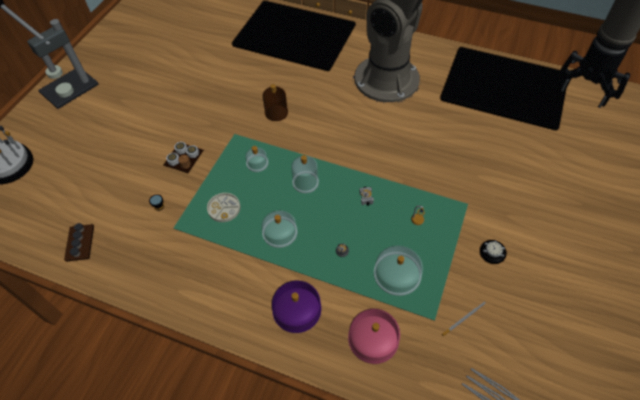

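The top view shows covers at about (229,156) large, (353,160) medium, (352,226) tall and (414,234) small. The work is at (288,162) small, (284,229) medium, (418,168) tray and (224,222) balance stand. The look-alikes are pink (235,92), purple (307,94) and brown (432,318) covers, the small dish things at (484,147) and the box (493,214). All of these are off the mat, so I choose the clear covers on it.

```bash
python3 - <<'E'
import cv2
a=cv2.imread("pics/top0.png"); c=cv2.resize(a[120:270,175:465],None,fx=2.75,fy=2.75,interpolation=cv2.INTER_CUBIC); c=cv2.convertScaleAbs(c,alpha=1.5)
cv2.imwrite("pics/topc.png",c)
b=cv2.imread("pics/scene0.png"); c=cv2.resize(b[130:310,175:475],None,fx=2.66,fy=2.66,interpolation=cv2.INTER_CUBIC); c=cv2.convertScaleAbs(c,alpha=1.5)
cv2.imwrite("pics/scenec.png",c)
E
```

```text
(no output)
```

View pics/topc.png

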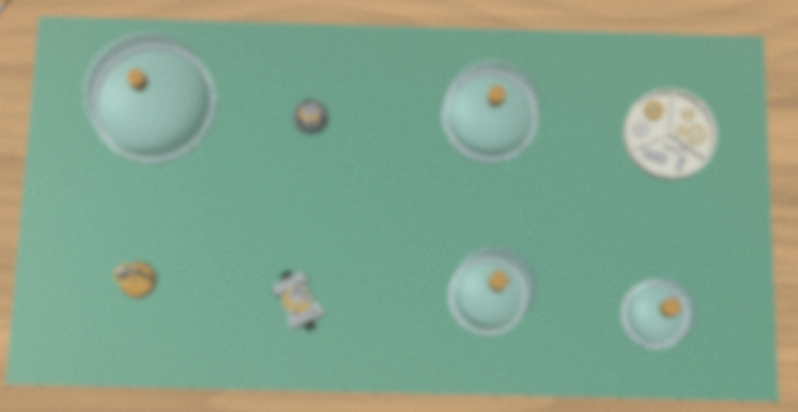

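View pics/scenec.png

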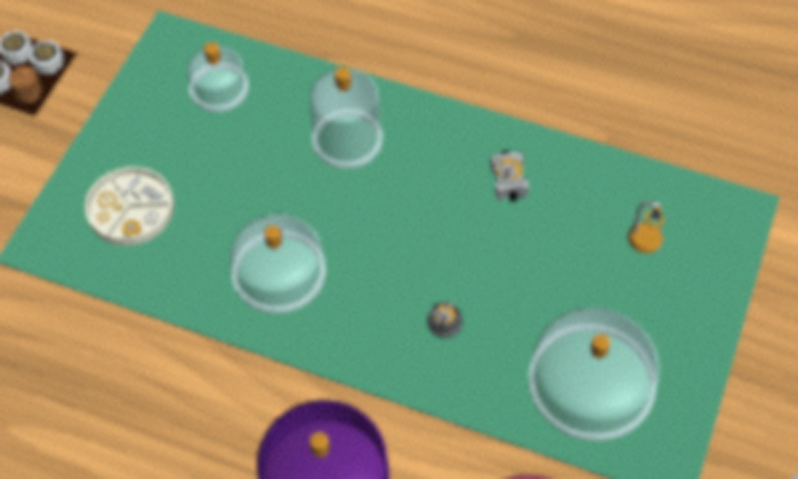

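The crops show the four clear covers, with knobs in the top crop at (671,307) small, (496,95) medium, (137,79) large and (498,281) tall. The work sits at (311,117), (298,301), (671,134) and (137,281). In order of cover, this matches the sizes given.

```bash
cat > h.py <<'E'
import numpy as np
from cell import robot, snapshot
def ray(s,u,v):
    T=s["T"]; d=T[:3,:3]@np.array([(u-s["cx"])/s["fx"],-(v-s["cy"])/s["fy"],-1.]); return T[:3,3],d/np.linalg.norm(d)
def onz(s,u,v,z):
    o,d=ray(s,u,v); return o+d*(z-o[2])/d[2]
def tri(r):
    A=sum(np.eye(3)-np.outer(d,d) for o,d in r); b=sum((np.eye(3)-np.outer(d,d))@o for o,d in r)
    return np.linalg.solve(A,b)
E
python3 - <<'E'
from h import *
np.set_printoptions(precision=1,suppress=True)
t=snapshot("top"); s=snapshot("scene")
P={"ks":((671,307),(212,53),65),"km":((496,95),(273,236),70),"kl":((137,79),(600,345),76),"kt":((498,281),(343,78),106),
"ws":((311,117),(445,319),15),"wm":((298,301),(510,176),17),"wl":((671,134),(129,205),14),"wt":((136,281),(646,240),7)}
for k,(a,b,z) in P.items():
    ta=(175+a[0]/2.75,120+a[1]/2.75); sb=(175+b[0]/2.66,130+b[1]/2.66)
    print(k,onz(t,*ta,z),onz(s,*sb,z),tri([ray(t,*ta),ray(s,*sb)]))
R={"s":(656,313),"m":(490,111),"l":(151,98),"t":(489,291)}
for k,a in R.items(): print("rim",k,onz(t,175+a[0]/2.75,120+a[1]/2.75,5))
from scipy.spatial.transform import Rotation as Ro
print(Ro.from_rotvec(robot.state()["eef_rot"]).as_matrix())
w=snapshot("wrist");print(w["T"],w["fx"])
E
```

```text
ks [ 460.6 -239.3   65. ] [ 464.6 -235.    65. ] [ 460.8 -239.2   59.5]
km [645.7 -85.5  70. ] [647.7 -82.7  70. ] [646.3 -84.8  67.1]
kl [649.4 232.   76. ] [651.1 234.5  76. ] [649.9 233.5  73.3]
kt [474.  -85.1 106. ] [476.6 -82.  106. ] [474.1 -84.4 102.3]
ws [636.4  82.5  15. ] [643.7  87.7  15. ] [638.9  84.6   4.9]
wm [463.3  87.3  17. ] [468.2  92.1  17. ] [463.6  89.4   9.5]
wl [ 629.8 -256.    14. ] [ 635.3 -251.    14. ] [ 631.4 -256.3    6.4]
wt [479.1 236.5   7. ] [486.  239.7   7. ] [480.1 239.   -2.2]
rim s [ 461.6 -240.7    5. ]
rim m [650.  -86.1   5. ]
rim l [653.6 234.9   5. ]
rim t [478.2 -86.7   5. ]
[[-1.   0.3 -0. ]
 [ 0.3  1.  -0. ]
 [-0.  -0.  -1. ]]
[[  0.3  -0.9  -0.3  89.9]
 [  1.    0.3   0.1 546.7]
 [ -0.   -0.3   1.  372.6]
 [  0.    0.    0.    1. ]] 302.146095471496
```

```bash
python3 -m crank '[[0,0,0,0,0,8.19,0],[0,0,0,0,0,8.19,0],[0,0,0,0,0,8.19,0],[0,0,0,0,0,8.19,0],[0,0,0,0,0,8.19,0],[0,0,0,0,0,8.19,0],[0,0,0,0,0,8.19,0],[0,0,0,0,0,8.19,0],[0,0,0,0,0,8.19,0]]'; python3 -m crank '[[-0.03,0.04,0,0,0,0,0],[-0.03,0.04,0,0,0,0,0],[-0.03,0.04,0,0,0,0,0],[-0.03,0.04,0,0,0,0,0],[-0.03,0.04,0,0,0,0,0],[-0.03,0.04,0,0,0,0,0],[-0.03,0.04,0,0,0,0,0],[-0.03,0.04,0,0,0,0,0],[-0.03,0.04,0,0,0,0,0],[-0.03,0.04,0,0,0,0,0],[-0.03,0,0,0,0,0,0]]'
```

```text
time_s: 1.15
position: [154.4, 527.7, 239.1]
eef_rot: [2.228, 2.214, -0.0]
ft_force: [0.2, -0.8, 0.5]
grip_width: 42.5
grip_force: 0.0
time_s: 2.25
position: [558.6, 194.1, 237.6]
eef_rot: [2.223, 2.213, -0.002]
ft_force: [0.1, -0.3, -0.3]
grip_width: 42.8
grip_force: 0.0
```

```bash
python3 - <<'E'
from h import *
import cv2,pickle
s=snapshot("wrist");cv2.imwrite("pics/w1.png",s["img"]);pickle.dump(s,open("w1.pkl","wb"))
E
python3 -m crank '[[-0.045,0,0,0,0,0,0],[-0.045,0,0,0,0,0,0],[-0.045,0,0,0,0,0,0],[-0.045,0,0,0,0,0,0],[-0.045,0,0,0,0,0,0],[-0.045,0,0,0,0,0,0],[-0.045,0,0,0,0,0,0],[-0.045,0,0,0,0,0,0],[0,0,0,0,0,0,0],[0,0,0,0,0,0,0]]'
python3 - <<'E'
from h import *
import cv2,pickle
s=snapshot("wrist");cv2.imwrite("pics/w2.png",s["img"]);pickle.dump(s,open("w2.pkl","wb"))
E
```

```text
time_s: 3.3
position: [553.7, -163.5, 239.3]
eef_rot: [-2.225, -2.217, -0.0]
ft_force: [-0.0, 1.2, -0.5]
grip_width: 42.4
grip_force: 0.0
```

View pics/w1.png

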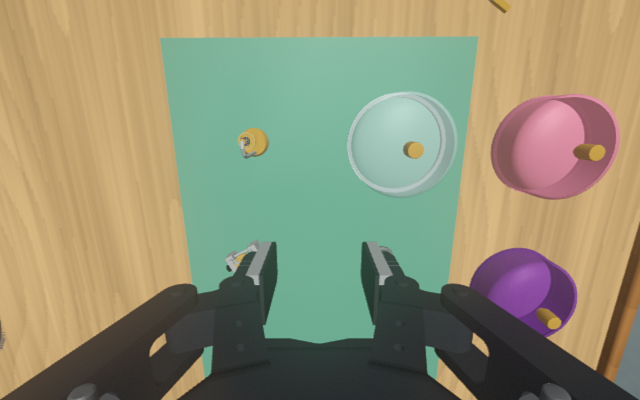

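View pics/w2.png

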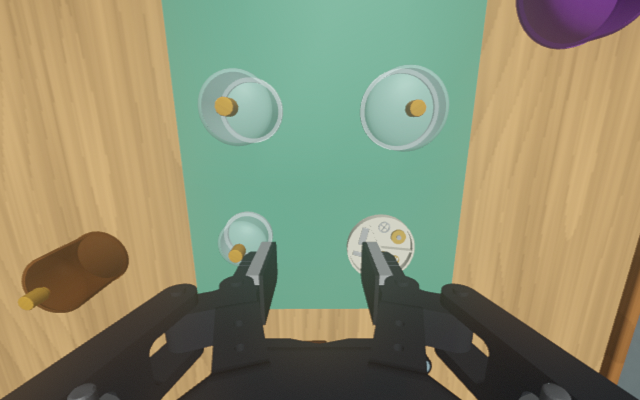

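w1 shows the balance stand's foot at (254,142) and the large cover with its knob at (415,150). w2 shows the tall knob at (224,106), the medium knob at (417,108), the small knob at (237,254) and the tray at (381,247).

```bash
python3 - <<'E'
from h import *
import pickle
np.set_printoptions(precision=1,suppress=True)
a=pickle.load(open("w1.pkl","rb"));b=pickle.load(open("w2.pkl","rb"))
for n,s,u,v,z in [("kl",a,415,150,80),("rl",a,397,146,4),("wt",a,256,142,8),("kt",b,224,106,112),("rt",b,251,110,4),("km",b,417,108,76),("rm",b,400,110,4),("ks",b,237,254,67),("rs",b,246,238,4),("wl",b,381,247,14)]:
    print(n,onz(s,u,v,z))
E
```

```text
kl [651.1 233.8  80. ]
rl [653.3 231.3   4. ]
wt [485.5 237.    8. ]
kt [476.1 -84.  112. ]
rt [475.1 -83.5   4. ]
km [646.3 -84.7  76. ]
rm [649.  -84.1   4. ]
ks [ 463.6 -237.    67. ]
rs [ 458.5 -243.2    4. ]
wl [ 633.5 -252.3   14. ]
```

```bash
python3 -m crank '[[-0.037,-0.045,0,0,0,0,0],[-0.0375,-0.0455,0,0,0,0,0],[0,0,0.04,0,0,0,0],[0,0,0.04,0,0,0,0],[0,0,0.03,0,0,0,0],[0,0,0.02,0,0,0,0],[0,0,0,0,0,0,0],[0,0,0,0,0,0,0]]' 30
python3 - <<'E'
from h import *
import cv2
s=snapshot("wrist");cv2.imwrite("pics/w3.png",s["img"])
E
```

```text
time_s: 4.15
position: [477.9, -224.2, 109.6]
eef_rot: [-2.218, -2.224, -0.001]
ft_force: [0.4, -0.7, -0.2]
grip_width: 43.0
grip_force: 0.0
```

View pics/w3.png

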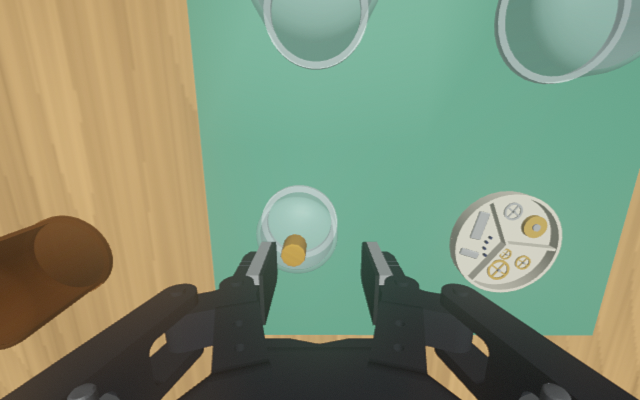

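The small cover's knob, top face near (293,256), sits left of the fingers' centre line at about x 318. The last shift fell short, so I correct it before lowering.

```bash
python3 - <<'E'
from h import *
s=snapshot("wrist"); print(onz(s,293,257,70), onz(s,505,241,14), robot.state()["position"])
E
python3 -m crank '[[-0.0138,-0.015,0,0,0,0,0],[0,0,0,0,0,0,0],[0,0,0.02,0,0,0,0],[0,0,0.015,0,0,0,0],[0,0,0.01,0,0,0,0],[0,0,0.0036,0,0,0,0],[0,0,0,0,0,0,0],[0,0,0,0,0,0,0]]'
python3 - <<'E'
from h import *
import cv2
s=snapshot("wrist");cv2.imwrite("pics/w4.png",s["img"][150:330,180:460].repeat(2,0).repeat(2,1))
E
```

```text
[ 462.40086814 -240.20467702   70.        ] [ 631.57212051 -252.22650068   14.        ] [ 478.60842653 -225.53252585  110.87857528]
time_s: 5.05
position: [462.7, -239.9, 61.4]
eef_rot: [2.221, 2.22, 0.001]
ft_force: [-0.5, -0.2, 0.0]
grip_width: 42.7
grip_force: 0.0
```

View pics/w4.png

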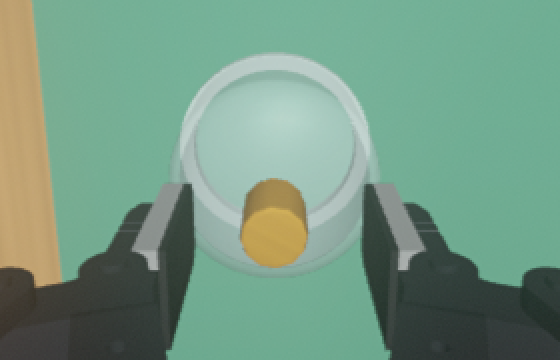

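The knob (274,225 in the crop) is centred between the pads (192 to 364). I close and lift.

```bash
python3 -m crank '[[0,0,0,0,0,0,-0.7],[0,0,0,0,0,0,-0.8],[0,0,0,0,0,0,-1],[0,0,0,0,0,0,-1],[0,0,0,0,0,0,-1],[0,0,0,0,0,0,-1]]' 30; python3 -m crank '[[0,0,-0.005,0,0,0,-1],[0,0,-0.01,0,0,0,-1],[0,0,-0.02,0,0,0,-1],[0,0,-0.03,0,0,0,-1],[0,0,-0.03,0,0,0,-1],[0,0,-0.03,0,0,0,-1],[0,0,-0.03,0,0,0,-1],[0,0,-0.02,0,0,0,-1],[0,0,0,0,0,0,-1]]'
python3 - <<'E'
from h import *
import cv2
s=snapshot("wrist");cv2.imwrite("pics/w5.png",s["img"])
E
```

```text
time_s: 5.7
position: [462.3, -239.8, 61.1]
eef_rot: [2.221, 2.22, 0.001]
ft_force: [-0.8, -0.4, 4.2]
grip_width: 14.8
grip_force: 29.5
time_s: 6.6
position: [463.6, -241.0, 239.3]
eef_rot: [2.217, 2.216, 0.004]
ft_force: [0.1, -1.2, -0.3]
grip_width: 14.6
grip_force: 29.4
```

View pics/w5.png

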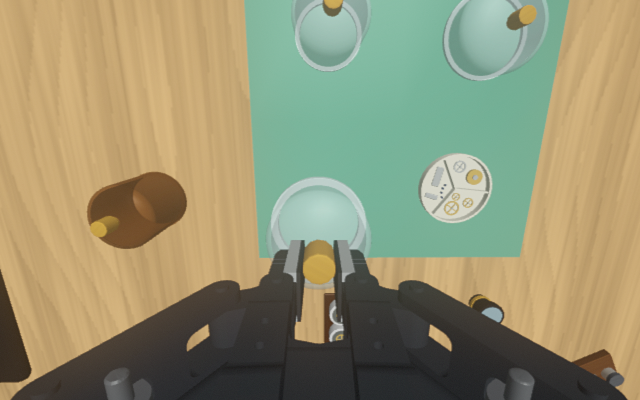

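The cover is held upright. Next I move to where the wrist camera can see work_small and work_medium.

```bash
python3 -m crank '[[0.015,0.006,0,0,0,0,-1],[0.03,0.013,0,0,0,0,-1],[0.03,0.013,0,0,0,0,-1],[0.03,0.013,0,0,0,0,-1],[0.03,0.013,0,0,0,0,-1],[0.03,0.013,0,0,0,0,-1],[0.03,0.013,0,0,0,0,-1],[0.015,0.006,0,0,0,0,-1],[0,0,0,0,0,0,-1],[0,0,0,0,0,0,-1],[0,0,0,0,0,0,-1]]'
python3 - <<'E'
from h import *
import cv2,pickle
s=snapshot("wrist");cv2.imwrite("pics/w6.png",s["img"]);pickle.dump(s,open("w6.pkl","wb"))
print(robot.state()["position"])
E
```

```text
time_s: 7.75
position: [551.2, -32.7, 235.6]
eef_rot: [2.226, 2.216, -0.003]
ft_force: [0.8, 0.0, 0.2]
grip_width: 14.5
grip_force: 29.4
[551.32778644 -32.49934554 235.80138205]
```

View pics/w6.png

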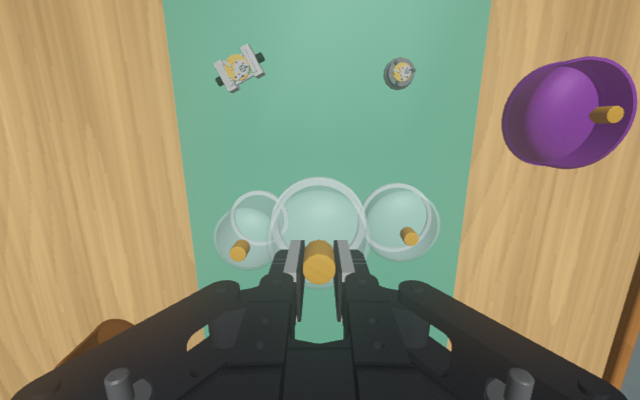

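work_small is at (399,74), and work_medium has its knobs at (218,85) and (261,54), centre (239,69). The held cover's rim is centred near x 319.

```bash
python3 - <<'E'
from h import *
import pickle
np.set_printoptions(precision=1,suppress=True)
a=pickle.load(open("w6.pkl","rb")); p=robot.state()["position"]; print(p)
for n,u,v,z in [("ws foot",398.5,74,8),("ws top",401,71,22),("wm",239,69.5,15),("heldknob",319,267,p[2]+10),("rim l",271,225,p[2]-58),("rim r",367,225,p[2]-58),("rim top",319,178,p[2]-58),("kt",239,255,112),("km",409,238,76)]: print(n,onz(a,u,v,z))
E
```

```text
[551.3 -32.5 235.8]
ws foot [640.2  84.1   8. ]
ws top [639.2  85.2  22. ]
wm [465.4  88.4  15. ]
heldknob [551.3 -28.8 245.8]
rim l [519.2 -32.6 177.8]
rim r [583.6 -32.9 177.8]
rim top [551.5  -0.8 177.8]
kt [477.  -85.1 112. ]
km [644.9 -83.3  76. ]
```

```bash
python3 -m crank '[[0.0171,0.0134,0,0,0,0,-1],[0.025,0.019,0,0,0,0,-1],[0.025,0.019,0,0,0,0,-1],[0.025,0.019,0,0,0,0,-1],[0.025,0.018,0,0,0,0,-1],[0,0,0.02,0,0,0,-1],[0,0,0.03,0,0,0,-1],[0,0,0.03,0,0,0,-1],[0,0,0.02,0,0,0,-1],[0,0,0.01,0,0,0,-1],[0,0,0,0,0,0,-1],[0,0,0,0,0,0,-1]]'
```

```text
time_s: 9.0
position: [641.4, 86.6, 126.9]
eef_rot: [2.222, 2.219, 0.002]
ft_force: [-0.3, 1.0, 0.4]
grip_width: 15.0
grip_force: 29.5
```

```bash
python3 -m crank '[[-0.0015,-0.0012,0.01,0,0,0,-1],[0,0,0.015,0,0,0,-1],[0,0,0.01,0,0,0,-1],[0,0,0.01,0,0,0,-1],[0,0,0.008,0,0,0,-1],[0,0,0.005,0,0,0,-1],[0,0,0,0,0,0,-1],[0,0,0,0,0,0,-1],[0,0,0,0,0,0,-1]]'
```

```text
time_s: 9.9
position: [639.9, 85.9, 68.4]
eef_rot: [2.221, 2.22, 0.002]
ft_force: [0.2, -0.5, -0.2]
grip_width: 14.9
grip_force: 29.5
```

```bash
python3 - <<'E'
from h import *
import cv2
s=snapshot("wrist");cv2.imwrite("pics/w7.png",s["img"][100:300,180:460].repeat(2,0).repeat(2,1)); print(robot.state()["position"])
E
```

```text
[639.88709279  85.93351635  68.41542079]
```

View pics/w7.png

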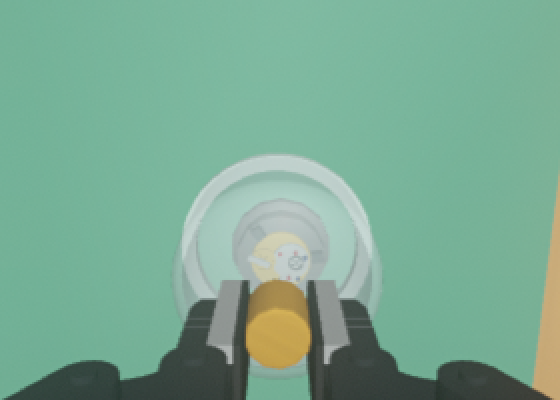

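The work's foot (280,245) is centred inside the rim (278,250). I lower it gently.

```bash
python3 -m crank '[[0,0,0.002,0,0,0,-1],[0,0,0.002,0,0,0,-1],[0,0,0.0015,0,0,0,-1],[0,0,0.001,0,0,0,-1],[0,0,0,0,0,0,-1],[0,0,0,0,0,0,-1],[0,0,0,0,0,0,-1]]'
```

```text
time_s: 10.65
position: [639.3, 85.9, 61.3]
eef_rot: [-2.222, -2.221, -0.0]
ft_force: [-1.4, 0.9, 0.3]
grip_width: 14.9
grip_force: 29.6
```

```bash
python3 -m crank '[[0,0,0.0005,0,0,0,-1],[0,0,0,0,0,0,-1],[0,0,0,0,0,0,-1]]'
```

```text
time_s: 10.95
position: [639.4, 85.9, 61.2]
eef_rot: [-2.222, -2.221, -0.0]
ft_force: [-2.5, 0.5, 4.5]
grip_width: 15.0
grip_force: 29.9
```

```bash
python3 -m crank '[[0,0,0,0,0,0,-0.6],[0,0,0,0,0,0,-0.4],[0,0,0,0,0,0,-0.2],[0,0,0,0,0,0,0],[0,0,0,0,0,0,0],[0,0,-0.01,0,0,0,0],[0,0,-0.02,0,0,0,0],[0,0,-0.04,0,0,0,0],[0,0,-0.045,0,0,0,0],[0,0,-0.045,0,0,0,0],[0,0,0,0,0,0,0]]'; python3 -m crank '[[-0.045,0,0,0,0,0,0],[-0.045,0,0,0,0,0,0],[-0.045,0,0,0,0,0,0],[-0.0355,0.006,0,0,0,0,0],[0,0,0.03,0,0,0,0],[0,0,0.03,0,0,0,0],[0,0,0.025,0,0,0,0],[0,0,0.015,0,0,0,0],[0,0,0,0,0,0,0],[0,0,0,0,0,0,0],[0,0,0,0,0,0,0]]'
```

```text
time_s: 12.05
position: [643.9, 85.4, 230.2]
eef_rot: [2.214, 2.213, 0.02]
ft_force: [1.7, -1.0, 0.1]
grip_width: 42.5
grip_force: 0.0
time_s: 13.15
position: [646.6, -84.9, 122.7]
eef_rot: [2.219, 2.219, 0.003]
ft_force: [0.9, -0.7, 0.7]
grip_width: 42.6
grip_force: 0.0
```

```bash
cat >> h.py <<'E'
import cv2
def proj(s,p):
    q=np.linalg.inv(s["T"])@np.r_[p,1]; return np.array([s["cx"]+s["fx"]*q[0]/-q[2], s["cy"]-s["fy"]*q[1]/-q[2]])
def knobs(s):
    h=cv2.cvtColor(s["img"],cv2.COLOR_BGR2HSV); m=cv2.inRange(h,(10,140,60),(25,255,255))
    n,l,st,c=cv2.connectedComponentsWithStats(m); return [(c[i].round(1),st[i][:5]) for i in range(1,n) if 12<st[i][4]<6000]
E
python3 - <<'E'
from h import *
np.set_printoptions(precision=1,suppress=True)
s=snapshot("wrist"); print(robot.state()["position"])
print("expect",proj(s,(646,-84.5,67)),proj(s,(646,-84.5,77)))
for k in knobs(s): print(*k)
t=snapshot("top"); print("top small knob expected",proj(t,(639.7,85.5,63)))
for k in knobs(t): print(*k)
E
```

```text
[646.5 -84.9 122.7]
expect [317.5 225.4] [317.5 230.7]
[632.3   4.2] [622   0  18   9  80]
[  8.2 240.6] [  0 229  28  36 347]
[324.6 235.5] [316 228  15  12  31]
[635.4 381.5] [628 356  12  44 281]
top small knob expected [285.6 155.8]
[436.6 317. ] [422 306  25  23 202]
[426.5 326.1] [420 321  13  10  67]
```

```bash
sed -i 's/(10,140,60)/(8,S,60)/; s/def knobs(s)/def knobs(s,S=110)/' h.py
python3 - <<'E'
from h import *
np.set_printoptions(precision=1,suppress=True)
s=snapshot("wrist"); h=cv2.cvtColor(s["img"],cv2.COLOR_BGR2HSV); print(h[232,300:340:3].tolist())
t=snapshot("top"); h=cv2.cvtColor(t["img"],cv2.COLOR_BGR2HSV); print(h[155,280:293].tolist())
for S in (120,):
  for k in knobs(s,S)+[0]+knobs(t,S): print(k)
E
```

```text
[[80, 48, 193], [80, 46, 192], [81, 48, 191], [21, 139, 194], [21, 138, 194], [21, 137, 194], [21, 138, 198], [21, 140, 197], [21, 137, 196], [21, 137, 195], [21, 135, 194], [81, 46, 194], [80, 47, 194], [81, 46, 192]]
[[83, 25, 124], [43, 26, 120], [22, 68, 124], [19, 112, 132], [18, 128, 133], [18, 130, 131], [19, 120, 127], [20, 81, 116], [40, 28, 111], [79, 34, 119], [81, 44, 122], [84, 42, 121], [85, 38, 121]]
(array([629.5,  17.3]), array([614,   0,  26,  33, 572], dtype=int32))
(array([319.8, 227. ]), array([309, 212,  22,  29, 481], dtype=int32))
(array([ 13.3, 243.6]), array([  0, 229,  36,  37, 783], dtype=int32))
(array([635.2, 381.4]), array([627, 356,  13,  44, 292], dtype=int32))
0
(array([156.9,  37. ]), array([   0,   30,  357,   15, 1610], dtype=int32))
(array([530.6,  48.8]), array([ 396,   43,  244,   13, 1012], dtype=int32))
(array([230.6,  81.3]), array([229,  79,   4,   6,  20], dtype=int32))
(array([519.4,  94.6]), array([510,  81,  20,  27, 101], dtype=int32))
(array([306.7,  84.7]), array([305,  83,   4,   5,  15], dtype=int32))
(array([224.6, 223.5]), array([221, 221,   9,   6,  39], dtype=int32))
(array([428.8, 317.6]), array([414, 303,  33,  32, 676], dtype=int32))
(array([448.6, 319.8]), array([447, 312,   4,  16,  20], dtype=int32))
```

The knob is centred at u 319.8, where the pads meet at 319, so I descend.

```bash
python3 -m crank '[[0,0,0.02,0,0,0,0],[0,0,0.02,0,0,0,0],[0,0,0.01,0,0,0,0],[0,0,0.0047,0,0,0,0],[0,0,0,0,0,0,0],[0,0,0,0,0,0,-0.7],[0,0,0,0,0,0,-0.8],[0,0,0,0,0,0,-1],[0,0,0,0,0,0,-1],[0,0,0,0,0,0,-1],[0,0,0,0,0,0,-1]]' 35
```

```text
time_s: 14.45
position: [646.2, -84.9, 67.1]
eef_rot: [2.22, 2.22, 0.002]
ft_force: [-0.1, -0.3, 5.1]
grip_width: 14.2
grip_force: 34.4
```

```bash
python3 -m crank '[[0,0,-0.005,0,0,0,-1],[0,0,-0.01,0,0,0,-1],[0,0,-0.02,0,0,0,-1],[0,0,-0.03,0,0,0,-1],[0,0,-0.03,0,0,0,-1],[0,0,-0.02,0,0,0,-1],[0,0,-0.01,0,0,0,-1],[0,0,0,0,0,0,-1]]'; python3 -m crank '[[0.01,-0.01,0,0,0,0,-1],[0.02,-0.021,0,0,0,0,-1],[0.024,-0.025,0,0,0,0,-1],[0.024,-0.025,0,0,0,0,-1],[0.024,-0.025,0,0,0,0,-1],[0.024,-0.025,0,0,0,0,-1],[0.024,-0.025,0,0,0,0,-1],[0.016,-0.016,0,0,0,0,-1],[0.008,-0.009,0,0,0,0,-1],[0,0,0,0,0,0,-1],[0,0,0,0,0,0,-1],[0,0,0,0,0,0,-1]]'
```

```text
time_s: 15.25
position: [645.8, -84.8, 192.4]
eef_rot: [2.221, 2.22, 0.002]
ft_force: [0.3, 0.4, -2.1]
grip_width: 14.3
grip_force: 34.2
time_s: 16.45
position: [465.3, 87.8, 190.9]
eef_rot: [2.224, 2.217, -0.001]
ft_force: [-0.1, 0.0, -1.9]
grip_width: 14.6
grip_force: 34.4
```

```bash
python3 -m crank '[[0.0013,0,0.02,0,0,0,-1],[0,0,0.03,0,0,0,-1],[0,0,0.02,0,0,0,-1],[0,0,0.01,0,0,0,-1],[0,0,0,0,0,0,-1],[0,0,0,0,0,0,-1],[0,0,0,0,0,0,-1]]'
python3 - <<'E'
from h import *
s=snapshot("wrist");cv2.imwrite("pics/w8.png",s["img"][80:300,170:470].repeat(2,0).repeat(2,1)); p=robot.state()["position"]; print(p, proj(s,(465.2,89.2,15)), proj(s,(p[0],p[1],p[2]-64)))
E
```

```text
time_s: 17.15
position: [465.7, 90.8, 112.2]
eef_rot: [2.221, 2.219, 0.004]
ft_force: [0.4, 0.2, -1.0]
grip_width: 14.4
grip_force: 34.3
[465.53287972  90.87727221 112.19431361] [317.65811229 210.59637592] [318.1578095  221.96357618]
```

View pics/w8.png

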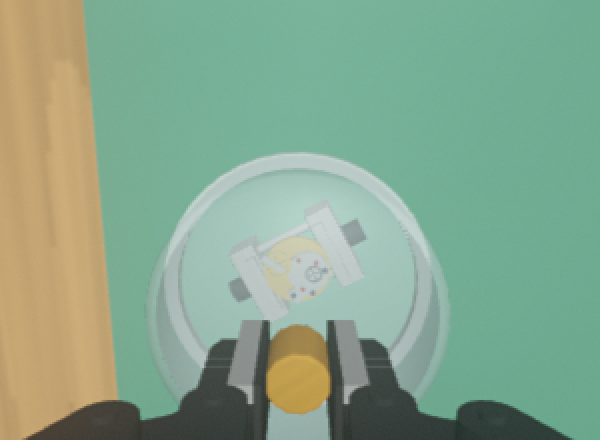

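The work's centre at (296,261) in the crop agrees with my estimate (465.5, 89.3). I trim y by -1 mm and lower.

```bash
python3 -m crank '[[-0.001,0,0.01,0,0,0,-1],[0,0,0.012,0,0,0,-1],[0,0,0.01,0,0,0,-1],[0,0,0.006,0,0,0,-1],[0,0,0.002,0,0,0,-1],[0,0,0.001,0,0,0,-1],[0,0,0,0,0,0,-1],[0,0,0,0,0,0,-1],[0,0,0,0,0,0,-1]]'
```

```text
time_s: 18.1
position: [464.7, 89.9, 70.4]
eef_rot: [2.222, 2.221, 0.001]
ft_force: [0.1, -0.8, -1.3]
grip_width: 14.6
grip_force: 34.4
```

```bash
python3 -m crank '[[0,0,0.0015,0,0,0,-1],[0,0,0.001,0,0,0,-1],[0,0,0.0005,0,0,0,-1],[0,0,0,0,0,0,-1],[0,0,0,0,0,0,-1],[0,0,0,0,0,0,-1]]'
```

```text
time_s: 18.7
position: [464.3, 89.8, 67.1]
eef_rot: [-2.222, -2.221, 0.0]
ft_force: [-1.3, -0.1, 1.3]
grip_width: 14.2
grip_force: 34.7
```

```bash
python3 -m crank '[[0,0,0.0003,0,0,0,-1],[0,0,0,0,0,0,-1],[0,0,0,0,0,0,-1]]'
```

```text
time_s: 19.0
position: [464.3, 89.8, 67.1]
eef_rot: [-2.222, -2.221, -0.0]
ft_force: [-3.3, -0.7, 5.9]
grip_width: 14.4
grip_force: 35.0
```

```bash
python3 -m crank '[[0,0,0,0,0,0,-0.6],[0,0,0,0,0,0,-0.4],[0,0,0,0,0,0,-0.2],[0,0,0,0,0,0,0],[0,0,0,0,0,0,0],[0,0,-0.01,0,0,0,0],[0,0,-0.02,0,0,0,0],[0,0,-0.03,0,0,0,0],[0,0,-0.03,0,0,0,0],[0,0,0,0,0,0,0]]'; python3 -m crank '[[0.02,0.026,0,0,0,0,0],[0.024,0.031,0,0,0,0,0],[0.024,0.031,0,0,0,0,0],[0.024,0.031,0,0,0,0,0],[0.024,0.031,0,0,0,0,0],[0.0277,0.0367,0,0,0,0,0],[0,0,0.015,0,0,0,0],[0,0,0.01,0,0,0,0],[0,0,0,0,0,0,0],[0,0,0,0,0,0,0],[0,0,0,0,0,0,0]]'
python3 - <<'E'
from h import *
np.set_printoptions(precision=1,suppress=True)
s=snapshot("wrist"); print(robot.state()["position"])
print("expect",proj(s,(651,233.5,64)),proj(s,(651,233.5,83)))
for k in knobs(s,120): print(*k)
E
```

```text
time_s: 20.0
position: [468.0, 90.2, 161.5]
eef_rot: [2.219, 2.217, 0.014]
ft_force: [-0.3, 0.2, -0.4]
grip_width: 42.9
grip_force: 0.0
time_s: 21.1
position: [651.0, 232.6, 133.1]
eef_rot: [2.223, 2.219, 0.002]
ft_force: [0.7, -0.6, -0.2]
grip_width: 43.0
grip_force: 0.0
[651.2 232.8 133.2]
expect [318.5 218.6] [318.6 227.7]
[451.9  12.7] [438   0  28  25 339]
[126. 194.] [  88  176   61   37 1192]
[ 83.3 205.5] [ 77 203  12   8  47]
[318.8 224.2] [308 210  22  27 443]
[573.7 225.4] [552 212  44  29 888]
[631.2 362.7] [ 615  307   25   93 1184]
```

```bash
python3 -m crank '[[0.0005,0,0.02,0,0,0,0],[0,0,0.02,0,0,0,0],[0,0,0.012,0,0,0,0],[0,0,0.007,0,0,0,0],[0,0,0,0,0,0,0],[0,0,0,0,0,0,-0.7],[0,0,0,0,0,0,-0.8],[0,0,0,0,0,0,-1],[0,0,0,0,0,0,-1],[0,0,0,0,0,0,-1],[0,0,0,0,0,0,-1]]' 40
```

```text
time_s: 22.25
position: [652.0, 234.1, 74.1]
eef_rot: [2.221, 2.22, 0.004]
ft_force: [-1.0, -0.4, 5.6]
grip_width: 14.0
grip_force: 39.4
```

```bash
python3 -m crank '[[0,0,-0.005,0,0,0,-1],[0,0,-0.01,0,0,0,-1],[0,0,-0.02,0,0,0,-1],[0,0,-0.03,0,0,0,-1],[0,0,-0.03,0,0,0,-1],[0,0,-0.025,0,0,0,-1],[0,0,-0.01,0,0,0,-1],[0,0,0,0,0,0,-1]]'; python3 -m crank '[[-0.01,0,0,0,0,0,-1],[-0.02,-0.001,0,0,0,0,-1],[-0.03,-0.002,0,0,0,0,-1],[-0.035,-0.002,0,0,0,0,-1],[-0.035,-0.002,0,0,0,0,-1],[-0.035,-0.002,0,0,0,0,-1],[-0.035,-0.002,0,0,0,0,-1],[-0.035,-0.002,0,0,0,0,-1],[-0.035,-0.002,0,0,0,0,-1],[-0.035,-0.002,0,0,0,0,-1],[-0.035,-0.002,0,0,0,0,-1],[-0.035,-0.002,0,0,0,0,-1]]'; python3 -m crank '[[-0.035,-0.001,0,0,0,0,-1],[-0.035,0,0,0,0,0,-1],[-0.02,0,0,0,0,0,-1],[-0.01,0,0,0,0,0,-1],[0,0,0,0,0,0,-1],[0,0,0,0,0,0,-1],[0,0,0,0,0,0,-1]]'
```

```text
time_s: 23.05
position: [651.8, 234.0, 204.3]
eef_rot: [2.221, 2.22, 0.004]
ft_force: [-0.0, 0.6, -1.9]
grip_width: 14.1
grip_force: 39.2
time_s: 24.25
position: [627.4, -144.7, 201.1]
eef_rot: [-2.223, -2.216, 0.005]
ft_force: [0.5, -0.4, -1.2]
grip_width: 14.8
grip_force: 39.1
time_s: 24.95
position: [629.5, -238.4, 202.4]
eef_rot: [-2.217, -2.223, -0.002]
ft_force: [1.2, 0.6, -1.6]
grip_width: 13.7
grip_force: 39.1
```

```bash
python3 -m crank '[[-0.0143,0.0023,0,0,0,0,-1],[0,0,0.02,0,0,0,-1],[0,0,0.03,0,0,0,-1],[0,0,0.02,0,0,0,-1],[0,0,0.01,0,0,0,-1],[0,0,0,0,0,0,-1],[0,0,0,0,0,0,-1],[0,0,0,0,0,0,-1]]'
python3 - <<'E'
from h import *
s=snapshot("wrist");c=s["img"][60:300,160:480].repeat(2,0).repeat(2,1); p=robot.state()["position"]; print(p)
q=(proj(s,(632,-252.7,15))-(160,60))*2; print(q)
cv2.imwrite("pics/w9.png",c)
E
```

```text
time_s: 25.75
position: [632.3, -256.1, 124.6]
eef_rot: [2.219, 2.219, 0.002]
ft_force: [-0.4, 0.3, -1.6]
grip_width: 13.9
grip_force: 39.2
[ 632.21579175 -256.02676036  124.53584002]
[315.66512303 280.67258569]
```

View pics/w9.png

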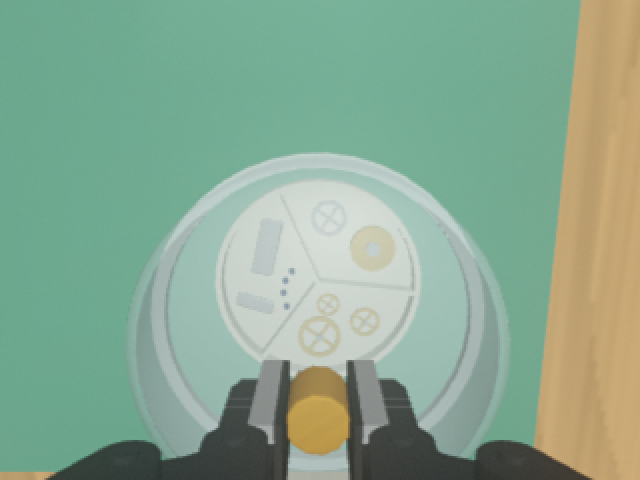

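The tray centre is at (318,280) in the crop, so it lies at about (633.2, -252.4). I trim by +1 and +3.5 mm and lower.

```bash
python3 -m crank '[[0.0035,0.001,0,0,0,0,-1],[0,0,0.01,0,0,0,-1],[0,0,0.014,0,0,0,-1],[0,0,0.012,0,0,0,-1],[0,0,0.006,0,0,0,-1],[0,0,0.003,0,0,0,-1],[0,0,0.0015,0,0,0,-1],[0,0,0,0,0,0,-1],[0,0,0,0,0,0,-1],[0,0,0,0,0,0,-1]]'
```

```text
time_s: 26.8
position: [632.6, -252.1, 76.8]
eef_rot: [2.221, 2.22, 0.001]
ft_force: [-0.0, 0.2, -1.5]
grip_width: 14.3
grip_force: 39.2
```

```bash
python3 -m crank '[[0,0,0.001,0,0,0,-1],[0,0,0.001,0,0,0,-1],[0,0,0.0005,0,0,0,-1],[0,0,0,0,0,0,-1],[0,0,0,0,0,0,-1],[0,0,0,0,0,0,-1]]'
```

```text
time_s: 27.4
position: [632.2, -251.9, 74.1]
eef_rot: [2.222, 2.221, 0.0]
ft_force: [-0.3, 0.5, 1.9]
grip_width: 14.2
grip_force: 39.6
```

```bash
python3 -m crank '[[0,0,0.0004,0,0,0,-1],[0,0,0,0,0,0,-1],[0,0,0,0,0,0,-1]]'
```

```text
time_s: 27.7
position: [632.3, -252.0, 74.1]
eef_rot: [2.222, 2.221, 0.001]
ft_force: [-2.5, 1.5, 5.2]
grip_width: 14.3
grip_force: 39.8
```

```bash
python3 -m crank '[[0,0,0,0,0,0,-0.6],[0,0,0,0,0,0,-0.4],[0,0,0,0,0,0,-0.2],[0,0,0,0,0,0,0],[0,0,0,0,0,0,0],[0,0,-0.01,0,0,0,0],[0,0,-0.02,0,0,0,0],[0,0,-0.03,0,0,0,0],[0,0,-0.03,0,0,0,0],[0,0,0,0,0,0,0]]'; python3 -m crank '[[0.02,-0.02,0,0,0,0,0],[0.03,-0.028,0,0,0,0,0],[0.03,-0.028,0,0,0,0,0],[0.03,-0.028,0,0,0,0,0],[0.03,-0.028,0,0,0,0,0],[0.0275,-0.0243,0,0,0,0,0],[0,0,0,0,0,0,0],[0,0,0,0,0,0,0],[0,0,0,0,0,0,0]]'
python3 - <<'E'
from h import *
np.set_printoptions(precision=1,suppress=True)
s=snapshot("wrist"); print(robot.state()["position"])
print("expect",proj(s,(476,-84.5,94)),proj(s,(476,-84.5,113)))
for k in knobs(s,120): print(*k)
E
```

```text
time_s: 28.7
position: [635.2, -253.9, 170.1]
eef_rot: [2.214, 2.213, 0.006]
ft_force: [0.1, -1.2, 0.9]
grip_width: 42.5
grip_force: 0.0
time_s: 29.6
position: [476.9, -85.5, 163.9]
eef_rot: [2.222, 2.218, 0.001]
ft_force: [-0.6, 0.1, -0.7]
grip_width: 42.3
grip_force: 0.0
[476.9 -85.8 163.7]
expect [317.2 218. ] [317.2 227. ]
[316.5 222.1] [306 208  22  28 482]
[112.9 322.4] [109 320   9   6  15]
[157.  344.6] [150 335  15  21 147]
```

```bash
python3 -m crank '[[0.0012,-0.0014,0.02,0,0,0,0],[0,0,0.02,0,0,0,0],[0,0,0.012,0,0,0,0],[0,0,0.0078,0,0,0,0],[0,0,0,0,0,0,0],[0,0,0,0,0,0,-0.7],[0,0,0,0,0,0,-0.8],[0,0,0,0,0,0,-1],[0,0,0,0,0,0,-1],[0,0,0,0,0,0,-1],[0,0,0,0,0,0,-1]]' 40; python3 -m crank '[[0,0,-0.005,0,0,0,-1],[0,0,-0.01,0,0,0,-1],[0,0,-0.02,0,0,0,-1],[0,0,-0.03,0,0,0,-1],[0,0,-0.03,0,0,0,-1],[0,0,-0.03,0,0,0,-1],[0,0,-0.01,0,0,0,-1],[0,0,-0.005,0,0,0,-1],[0,0,0,0,0,0,-1]]'
```

```text
time_s: 30.75
position: [475.5, -83.4, 104.4]
eef_rot: [2.221, 2.22, 0.002]
ft_force: [0.1, -0.4, 5.0]
grip_width: 14.0
grip_force: 39.4
time_s: 31.65
position: [474.0, -82.9, 242.9]
eef_rot: [-2.221, -2.22, 0.001]
ft_force: [0.9, 0.1, -2.4]
grip_width: 14.2
grip_force: 39.2
```

```bash
python3 -m crank '[[0.01,0.001,0,0,0,0,-1],[0.02,0.001,0,0,0,0,-1],[0.03,0.001,0,0,0,0,-1],[0.03,0.001,0,0,0,0,-1],[0.03,0.001,0,0,0,0,-1],[0.03,0.001,0,0,0,0,-1],[0.03,0.001,0,0,0,0,-1],[0.015,0.001,0,0,0,0,-1],[0.008,0,0,0,0,0,-1],[0,0,0,0,0,0,-1],[0,0,0,0,0,0,-1],[0,0,0,0,0,0,-1]]'
python3 - <<'E'
from h import *
s=snapshot("wrist"); print(robot.state()["position"])
q=proj(s,(484.5,237.2,8)); print(q)
u,v=q.astype(int); c=s["img"][max(0,v-70):v+70,u-90:u+90]; cv2.imwrite("pics/w10.png",cv2.resize(c,None,fx=4,fy=4,interpolation=cv2.INTER_CUBIC)); print(u-90,max(0,v-70))
E
```

```text
time_s: 32.85
position: [482.8, 117.8, 243.6]
eef_rot: [2.225, 2.217, -0.001]
ft_force: [-0.1, 0.1, -1.6]
grip_width: 14.4
grip_force: 39.2
[482.83671543 118.06745782 243.6293313 ]
[319.64694386  73.10907438]
229 3
```

View pics/w10.png

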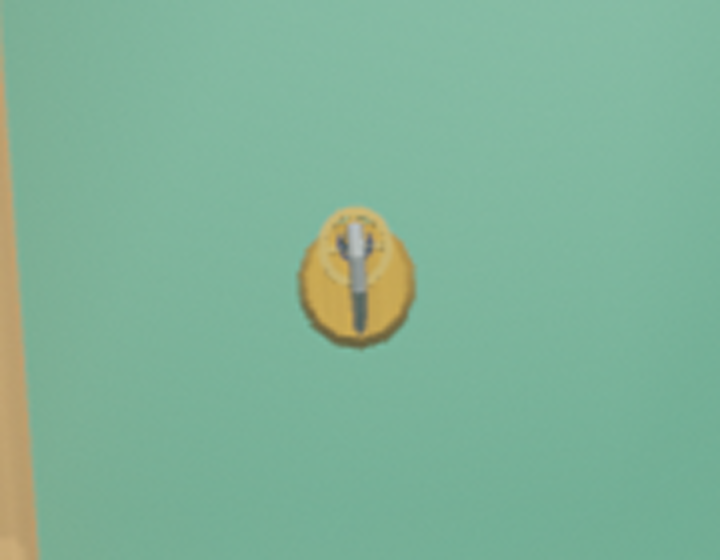

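The balance stand's foot is centred at (357,286) in the crop, which gives about (483, 236).

```bash
python3 -m crank '[[0.01,0,0,0,0,0,-1],[0.02,0,0,0,0,0,-1],[0.03,0,0,0,0,0,-1],[0.03,0,0,0,0,0,-1],[0.018,0,0,0,0,0,-1],[0.01,0.0005,0,0,0,0,-1],[0,0,0,0,0,0,-1],[0,0,0.02,0,0,0,-1],[0,0,0.02,0,0,0,-1],[0,0,0.015,0,0,0,-1],[0,0,0,0,0,0,-1],[0,0,0,0,0,0,-1]]'
```

```text
time_s: 34.1
position: [483.7, 236.3, 188.9]
eef_rot: [2.224, 2.218, -0.0]
ft_force: [0.7, -0.3, -0.5]
grip_width: 14.0
grip_force: 39.1
```

```bash
python3 -m crank '[[0,0,0.01,0,0,0,-1],[0,0,0.015,0,0,0,-1],[0,0,0.015,0,0,0,-1],[0,0,0.015,0,0,0,-1],[0,0,0.013,0,0,0,-1],[0,0,0.008,0,0,0,-1],[0,0,0.004,0,0,0,-1],[0,0,0.001,0,0,0,-1],[0,0,0,0,0,0,-1],[0,0,0,0,0,0,-1],[0,0,0,0,0,0,-1]]'
```

```text
time_s: 35.2
position: [483.6, 238.1, 108.1]
eef_rot: [2.222, 2.221, 0.002]
ft_force: [0.4, -0.5, -2.0]
grip_width: 13.9
grip_force: 39.2
```

```bash
python3 -m crank '[[0,0,0.0015,0,0,0,-1],[0,0,0.001,0,0,0,-1],[0,0,0.0007,0,0,0,-1],[0,0,0.0004,0,0,0,-1],[0,0,0,0,0,0,-1],[0,0,0,0,0,0,-1],[0,0,0,0,0,0,-1]]'
```

```text
time_s: 35.9
position: [483.2, 237.9, 104.5]
eef_rot: [-2.222, -2.221, -0.001]
ft_force: [-2.6, -1.6, 4.6]
grip_width: 14.1
grip_force: 39.9
```

```bash
python3 -m crank '[[0,0,0.0004,0,0,0,-1],[0,0,0,0,0,0,-1],[0,0,0,0,0,0,-1]]'
```

```text
time_s: 36.2
position: [483.3, 238.0, 104.5]
eef_rot: [-2.222, -2.221, -0.001]
ft_force: [-2.6, -0.2, 7.8]
grip_width: 14.3
grip_force: 40.1
```

Down on the mat. I release, withdraw and check the result numerically.

```bash
python3 -m crank '[[0,0,0,0,0,0,-0.6],[0,0,0,0,0,0,-0.4],[0,0,0,0,0,0,-0.2],[0,0,0,0,0,0,0],[0,0,0,0,0,0,0],[0,0,-0.01,0,0,0,0],[0,0,-0.02,0,0,0,0],[0,0,-0.04,0,0,0,0],[0,0,-0.04,0,0,0,0],[0,0,-0.03,0,0,0,0],[0,0,0,0,0,0,0]]'; python3 -m crank '[[-0.035,-0.02,0,0,0,0,0],[-0.035,-0.02,0,0,0,0,0],[-0.035,-0.01,0,0,0,0,0],[-0.04,0,0,0,0,0,0],[-0.04,0,0,0,0,0,0],[-0.04,0,0,0,0,0,0],[0,0,0,0,0,0,0],[0,0,0,0,0,0,0]]'
python3 - <<'E'
from h import *
np.set_printoptions(precision=1,suppress=True)
print(robot.state()["position"])
t=snapshot("top"); h=cv2.cvtColor(t["img"],cv2.COLOR_BGR2HSV); m=cv2.inRange(h,(10,80,60),(26,255,255))
w=snapshot("wrist"); K=knobs(w,120)
for n,p in dict(s=(639.4,85.9,67),m=(464.3,89.8,73),l=(632.3,-252,79),t=(483.3,238,109)).items():
    q=proj(t,p); u,v=q.astype(int); z=m[v-7:v+8,u-7:u+8]; ys,xs=np.nonzero(z); print(n,"top: expect",q,"seen",(xs.mean()+u-7,ys.mean()+v-7) if len(xs) else None,len(xs)," wrist expect",proj(w,p))
for k in K: print(*k)
E
```

```text
time_s: 37.3
position: [486.4, 239.1, 249.7]
eef_rot: [2.22, 2.218, 0.018]
ft_force: [0.9, 0.5, -0.5]
grip_width: 43.0
grip_force: 0.0
time_s: 38.1
position: [432.7, 12.2, 243.4]
eef_rot: [-2.225, -2.217, -0.001]
ft_force: [-0.3, 0.7, 0.9]
grip_width: 42.4
grip_force: 0.0
[432.7  12.2 243.4]
s top: expect [285.3 155.4] seen (np.float64(285.1111111111111), np.float64(155.55555555555554)) 18  wrist expect [528.2 116. ]
m top: expect [280.4 226.3] seen None 0  wrist expect [351.4 111.6]
l top: expect [424.1 160.7] seen (np.float64(424.0), np.float64(161.0)) 23  wrist expect [478.9 398.7]
t top: expect [213.9 214.4] seen (np.float64(214.4516129032258), np.float64(214.70967741935485)) 31  wrist expect [ 389.  -105.7]
[351.3 111. ] [344 103  16  16 189]
[528.9 113.2] [516 106  22  16 215]
[ 41.5 324.7] [ 32 314  17  26 108]
[191.9 375.6] [162 346  51  54 961]
[473.2 396.4] [470 392   8   8  24]
```

All four knobs are where expected, so the covers stand upright over the work.

```bash
python3 -c "
from cell import robot
print(robot.job_done())"
```

```text
the job is handed in; nothing more can be done
None
```

All four covers are standing over their matching work on the mat, placed in the order listed, and the job was handed in at about 38 s. I checked the covers' final positions by their knobs, but did not look again at the work under the glass.

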